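# Load the gear tray on the cam lift and hold the cam at full lift

## Robot

A 6-joint arm with a two-finger parallel gripper is mounted at the origin on the work surface. World frame = base frame: x ahead of the robot, y to its left, z up, the work surface at z = 0. Lengths are in mm, angles in rad, forces in N, time in s.
With the tool pointing down it reaches from about 350 to 725 mm from the base axis. Payload 6 kg.
Tool frame: the origin (TCP) lies at the very end of the fingers, on their centre line; the grasp point (between the pads) lies manip.tcp_to_grasp behind it (manip.tcp_to_grasp is the distance from the TCP to the grasp point, in mm); y points along the fingers, z is the direction in which the jaws open and shut, and the axes are right-handed (so a half turn about y gives the same grasp; the last joint's range is limited). The gripper opens to 85 mm and grips with 20 to 120 N. Pads are 22 mm wide; open, the fingers measure 114 mm over their backs; the gripper's body (76 mm by 85 mm) begins 54 mm behind the grasp point. The pads swing forward as they close: fully open they stand 13 mm farther back than shut.
Start: joints at [-0.903, 0.04, 0.085, 0, -1.615, -0.334], TCP at [196.587, -566.854, 198.961] pointing down, gripper open.
Joint ranges: [-2.56, 2.56], [-1.29, 2.01], [-1.08, 1.49], [-3.29, 1.98], [-2.81, -0.18], [-2.99, 2.99]. Speed limits (rad/s): [2.57, 2.57, 3.01, 3.14, 3.14, 3.14].

## Interface

Orientations are given as a unit quaternion [x, y, z, w].
In Python, from workcell import manip, optics gives the robot as it stands. Calls block until the motion is done:
- manip.move_pose(position, orientation): joint-space move of the TCP to a pose.
- manip.move_linear(position, frame=None, rate=150, stop_force=None): straight line of the TCP; frame=None keeps the orientation; rate is the mean speed in mm/s. With stop_force (N) it stops when the force on the tool has changed by that much, and returns True; else False.
- manip.movej(angles): joint-space move.
- manip.move_gripper(opening): finger opening in mm; the grip force is fixed at half the most; returns when the fingers have stopped.
- manip.hold(seconds).
- manip.inverse_kinematics(position, orientation): joint angles nearest the present ones, or None.
- optics.read_camera(name): name is "scene" or "top"; returns a dict with "img" (384x512x3 uint8, red, green, blue), "K" (3x3 intrinsics, pixels), "dist_coeffs" ([k1, k2, p1, p2, k3] as OpenCV has them; the pictures are not rectified), "rvec" (rotation vector, rad) and "tvec" (3), from world to camera coordinates, as OpenCV has them. Camera axes: x right, y down, z forward; pixel columns grow to the right and rows downward; lengths in mm; the calibration is good to about 2 mm. A picture is of the moment at which its call begins. There is no depth.
A pose or a line that the arm cannot do raises manip.MotionError and nothing moves.
- manip.close_job(): hands the job in, once; it reports no verdict.
Readings, each from a call of its own:
- manip.get_time(): time.
- manip.get_joint_positions(): joint angles.
- manip.get_qd(): joint speeds.
- manip.get_joint_torque(): joint torques, N m.
- manip.get_tool_pos(): TCP position.
- manip.get_tcp_rot(): TCP orientation.
- manip.get_wrist_force(): force on the tool from outside, world axes, zero at the start.
- manip.get_torque(): the same for the moment, N m.
- manip.get_gripper_width(): finger opening in mm.
Only numpy, scipy, OpenCV 4.12 (cv2) and the standard library are available. Lean on these libraries where they do the work, as an engineer would, in place of code of your own. Each camera call takes 0.05 s, during which the arm holds its last target. There are 200 camera calls.

## Task

Pick up the lamp's gear tray (the steel plate with the driver on it) by its bail handle, set it down flat inside the rim of the cam lift jig's plate and let go of it. Then swing the jig's cam lever up by its round grip until it stands upright, where the cam lifts the plate highest, and keep hold of it there: the lever springs back if released, so finish while still holding it at the top. Leave the carton, the bowl and the pliers where they are.

Things in the scene. Friction and masses are not known exactly. Their poses are not given: they have to be found in the camera images.
- gear_tray: loose gear tray, about 0.55 kg (varies): galvanised steel plate 130 (its x) x 90 (y) x 4 mm with a metal driver box 96 x 48 mm standing to 36 mm height in its middle, and over it a rigid wire bail handle 10 mm thick. Origin: centre of the underside; z up. A half turn about z makes no difference to how it fits
- tray_handle (a point): middle of the bail's straight top bar: a round bar 10 mm thick, 100 mm long along the tray's x, its centre line 75 mm above the tray's underside (39 mm clear above the driver box). Axes as the tray
- jig: cam lift jig, fixed to the bench (dark steel base 160 (x) x 155 (y) x 12 mm). Origin: on the bench surface; z up. Lift plate centred at y = -30 mm, its long side along x; the cam shaft runs along the jig's y at x = 0, z = 45 mm; the lever's bar swings in the plane y = +70 mm and its grip sticks out sideways from it, from y = +78 to y = +132 mm
- plate_seat (a point): middle of the lift plate's upper face, where the tray's underside centre belongs; axes as the jig. Recess 142 (x) x 102 mm (y) inside a rim 9 mm high, 6 mm thick, so the tray has 6 mm of play all round when its long side lies along the jig's x. At rest 102 mm above the bench and 25 mm to -x of the shaft; the cam carries it, always level, up and over on a 30 mm circle to 116 mm, above the shaft, at full lift
- lever_grip (a point): middle of the lever's grip: black round sleeve, 26 mm thick, 54 mm long along the jig's y, on the end of the steel lever bar; it spins freely on its pin, so a gripper holding it need not turn. 150 mm from the shaft axis, at the jig's y = +105 mm. At rest 126 mm from the shaft towards the jig's -x (robot's side), 126 mm above the bench; lever upright: straight above the shaft, 195 mm up
- cam_lever (a joint): angle of the cam lever in rad about the jig's +y axis: 0 = at rest, leaning 1.0 rad from vertical towards the jig's -x; it grows as the lever is swung up towards +x; 1.0 = upright = highest lift; beyond that the plate sinks again, stop at 1.9. Lifting it needs 2 to 5 N at the grip; a spring swings it back to 0 from anywhere when released
- parts_carton: bystander: open cardboard carton 90 x 110 x 55 mm, origin at the centre of its underside; leave alone
- bowl: bystander: white bowl, 90 mm wide, 40 mm high, origin at the centre of its underside; leave alone
- pliers: bystander: pliers lying flat, 185 mm long along x, 14 mm high, origin near the middle, on the bench; leave alone
Not all that is in view belongs to the job. Of the things that look like the gear_tray, the middle-sized one is meant.

How it is judged:
By the outcome, as a careful person would: the job done as asked, in the order asked, and still so for the second after the job is handed in, while the arm keeps its last pose, push and grip.
It also fails if it takes over 59 s, if anything falls off the work surface, if the arm or the gripper's body presses on something with over 40 N, if the wrist force passes 120 N, or if a joint passes its speed limit or range.

## Working session

There is one attempt and no reset: what is moved stays moved. The work goes in short steps, each a Python script; the robot and the scene stay as the last script left them, time stands still between calls to the robot, and variables do not carry over. Pictures are saved under pics/ and viewed, about 8 in all and at most 12, crops included, and the job is handed in when it is done.

```bash
mkdir -p pics; ls
python3 - <<'E'
from workcell import manip, optics
import cv2
for n in("scene","top"):
    c=optics.read_camera(n); cv2.imwrite(f"pics/{n}0.png",c["img"][:,:,::-1])
    print(n,c["K"],c["dist_coeffs"],c["rvec"],c["tvec"])
print(manip.tcp_to_grasp,manip.get_tcp_rot(),manip.get_time(),manip.get_gripper_width())
E
```

```text
pics
scene [[374.67867503   0.         252.46910761]
 [  0.         374.67867503 192.67193501]
 [  0.           0.           1.        ]] [-0.10023311  0.          0.          0.          0.        ] [ 1.87336599  1.76273546 -0.62558926] [ -57.23619421 -388.60009906 1588.47528528]
top [[397.19584475   0.         250.16191142]
 [  0.         397.19584475 191.41700931]
 [  0.           0.           1.        ]] [-0.01377678  0.          0.          0.          0.        ] [ 2.17592002 -2.20013431  0.08130078] [  48.98906436  588.04825739 1306.40300273]
18.700000000000003 [-0.69671956 -0.11733567  0.11761829  0.69783962] 0.1 85.14049666162838
```

Run:
```python
import cv2
for n in("scene","top"):
    i=cv2.imread(f"pics/{n}0.png"); cv2.imwrite(f"pics/{n}0b.png",cv2.resize(i,(800,600),interpolation=cv2.INTER_CUBIC))
```

```text
(no output)
```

View pics/scene0b.png

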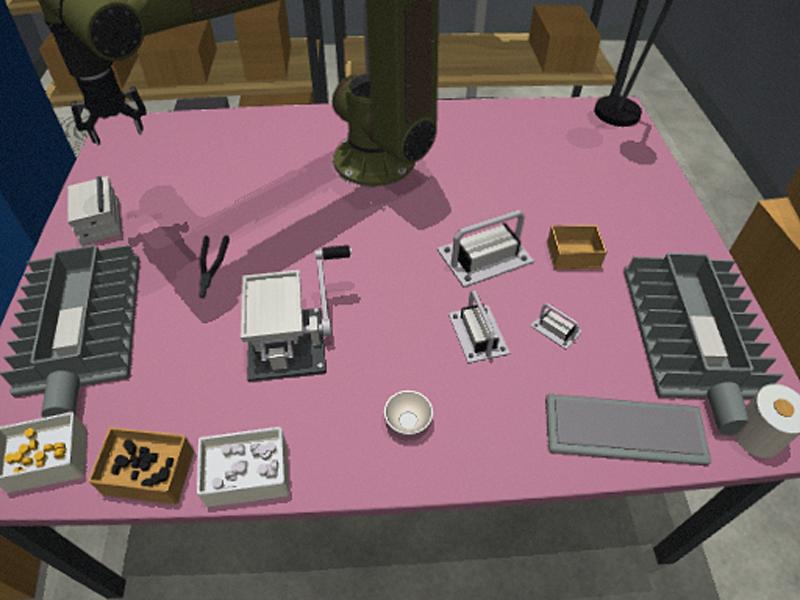

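View pics/top0b.png

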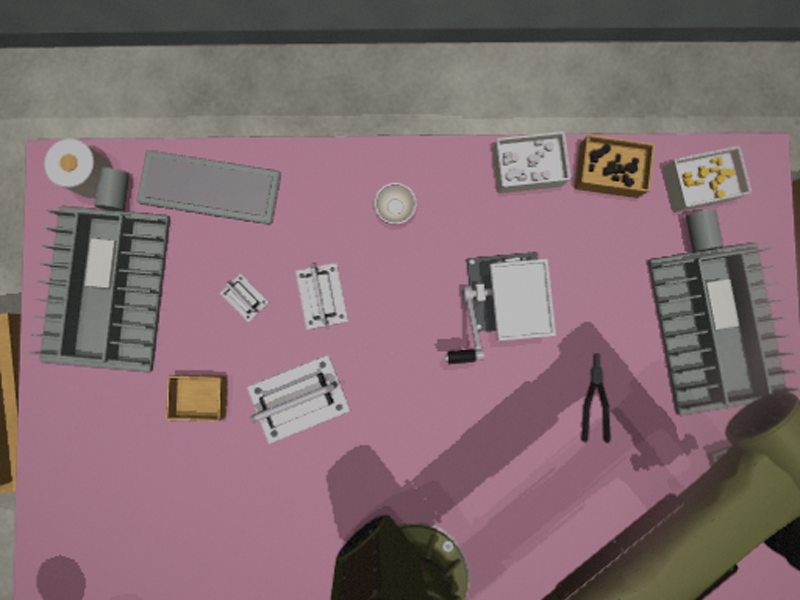

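Top view (800x600): middle-sized tray at (321,296), jig plate at (522,300), grip at (462,356). In the scene view: tray (480,330), plate (271,305), grip (336,252). Next I'll measure these.

```bash
cat > h.py <<'E'
import numpy as np, cv2
from workcell import manip, optics
from scipy.spatial.transform import Rotation as R
def ray(c,px):
    px=np.asarray(px,float).reshape(-1,1,2)
    n=cv2.undistortPoints(px,c["K"],np.array(c["dist_coeffs"])).reshape(-1,2)
    M=cv2.Rodrigues(np.array(c["rvec"],float))[0]; o=-M.T@np.array(c["tvec"],float)
    return o,np.c_[n,np.ones(len(n))]@M
def plane(c,px,z):
    o,d=ray(c,px); return o+d*((z-o[2])/d[:,2])[:,None]
def proj(c,p): return cv2.projectPoints(np.asarray(p,float).reshape(-1,3),np.array(c["rvec"],float),np.array(c["tvec"],float),c["K"],np.array(c["dist_coeffs"]))[0].reshape(-1,2)
def tri(c1,p1,c2,p2):
    (o1,d1),(o2,d2)=ray(c1,p1),ray(c2,p2); d1=d1[0];d2=d2[0]
    s=np.linalg.lstsq(np.c_[d1,-d2],o2-o1,rcond=None)[0]
    a,b=o1+s[0]*d1,o2+s[1]*d2; return (a+b)/2,np.linalg.norm(a-b)
def blob(mask,roi,k=0):
    x0,y0,x1,y1=roi; m=np.zeros_like(mask); m[y0:y1,x0:x1]=mask[y0:y1,x0:x1]
    if k: m=cv2.morphologyEx(cv2.morphologyEx(m,cv2.MORPH_CLOSE,np.ones((7,7),np.uint8)),cv2.MORPH_OPEN,np.ones((k,k),np.uint8))
    cs,_=cv2.findContours(m,cv2.RETR_EXTERNAL,cv2.CHAIN_APPROX_NONE)
    return max(cs,key=cv2.contourArea).reshape(-1,2)
def rect(pts):
    r=cv2.minAreaRect(pts[:,:2].astype(np.float32)); b=cv2.boxPoints(r)
    e=[b[1]-b[0],b[2]-b[1]]; l=max(e,key=np.linalg.norm)
    return np.array(r[0]),r[1],np.arctan2(l[1],l[0])
def white(img):
    h=cv2.cvtColor(img,cv2.COLOR_RGB2HSV); return ((h[...,1]<45)&(h[...,2]>110)).astype(np.uint8)*255
def black(img): return (img.max(2)<60).astype(np.uint8)*255
def down(yaw):
    """tool y down, jaw axis z horizontal at world angle yaw"""
    z=np.array([np.cos(yaw),np.sin(yaw),0]); y=np.array([0,0,-1.]); x=np.cross(y,z)
    return R.from_matrix(np.c_[x,y,z]).as_quat()
E
python3 - <<'E'
from h import *
T=optics.read_camera("top"); S=optics.read_camera("scene")
s=1/1.5625; roi=lambda *a:[int(v*s) for v in a]
vis=[]
for c,jobs in((T,[("tray",roi(285,250,360,340),4,9),("plate",roi(487,245,570,350),111,9)]),(S,[("tray",roi(440,285,515,370),4,9),("plate",roi(235,260,303,348),111,9)])):
    im=c["img"][:,:,::-1].copy()
    m=white(c["img"])
    for n,r,z,k in jobs:
        b=blob(m,r,k); cv2.drawContours(im,[b.reshape(-1,1,2)],-1,(0,0,255),1)
        print(n,*[np.round(v,3) for v in rect(plane(c,b,z))])
    vis.append(im)
p=[]
for c,r in((T,roi(440,343,474,368)),(S,roi(322,240,354,264))):
    b=blob(black(c["img"]),r); q=rect(b.astype(float)); p.append(q[0]); print("grip px",q)
print(tri(T,p[0],S,p[1]))
a=cv2.resize(vis[0][140:250,170:370],None,fx=4,fy=4); b=cv2.resize(vis[1][140:250,150:350],None,fx=4,fy=4)
cv2.imwrite("pics/c1.png",cv2.resize(np.vstack([a,b]),(545,600)))
E
```

```text
tray [602.366 194.05 ] [136.59   92.726] 0.187
plate [ 582.852 -218.964] [161.932 117.82 ] 0.076
tray [599.547 192.869] [130.839  91.249] 0.193
plate [ 582.074 -218.329] [160.23  115.545] 0.07
grip px (array([294.52050781, 227.72543335]), (7.695537567138672, 15.57214641571045), np.float32(-0.090659015))
grip px (array([215. , 161.5]), (7.0, 16.0), np.float32(0.0))
(array([468.3828306 , -91.57888379, 122.98667212]), np.float64(0.2254588886464115))
```

View pics/c1.png

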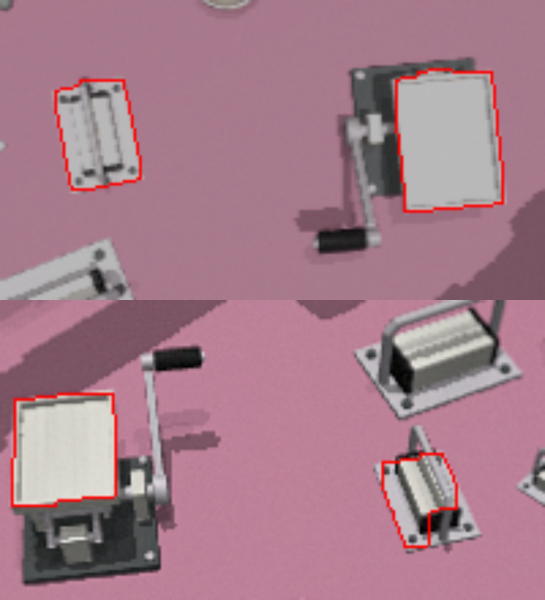

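The contour overlay shows tray and plate picked out correctly. The plate outline is about 6 mm too long, so I'll refine with sub-pixel edge profiles.

```bash
cat >> h.py <<'E'
def edges(c,ctr,yaw,half,z,offs,ax,pad=14):
    """outer edges (sat. profile) of a rectangle along its axis ax; returns medians of lo,hi edge rel. to ctr"""
    sat=cv2.cvtColor(c["img"],cv2.COLOR_RGB2HSV)[...,1].astype(np.float32)
    u=np.array([np.cos(yaw),np.sin(yaw)]); v=np.array([-u[1],u[0]])
    if ax: u,v=v,-u
    out=[]
    for o in offs:
        res=[]
        for sg in(-1,1):
            t=np.arange(half-pad,half+pad,.5)
            P=np.c_[np.array(ctr)+sg*t[:,None]*u+o*v,np.full(len(t),z)]
            q=proj(c,P).astype(np.float32); s=cv2.remap(sat,q[:,:1],q[:,1:],cv2.INTER_LINEAR).ravel()
            thr=(s[:6].mean()+s[-6:].mean())/2; k=np.argmax(s>thr); res.append(sg*t[k])
        out.append(res)
    return np.round(np.array(out),1)
E
python3 - <<'E'
from h import *
T=optics.read_camera("top")
print("plate x",edges(T,(582.5,-218.7),.073,77,111,(-45,-30,-15,0,15,30,40),0).tolist())
print("plate y",edges(T,(582.5,-218.7),.073,57,111,(-60,-40,-20,0,20,40,60),1).tolist())
print("tray x",edges(T,(600.5,193.5),.19,65,4,(-38,-30,-20,0,25,32,38),0).tolist())
print("tray y",edges(T,(600.5,193.5),.19,45,4,(-55,-40,-20,0,20,40,55),1).tolist())
o,_=ray(T,[[0,0]]);print(o, plane(T,[[294.5,227.7]],126))
i=T["img"][150:235,275:370,::-1]; j=T["img"][150:235,180:235,::-1]
cv2.imwrite("pics/c2.png",np.hstack([cv2.resize(k,None,fx=5,fy=5,interpolation=cv2.INTER_CUBIC) for k in(j,i)]))
E
```

```text
plate x [[-79.5, 75.0], [-80.5, 88.5], [-80.0, 89.0], [-80.5, 87.5], [-80.5, 88.5], [-81.0, 88.0], [-81.0, 88.0]]
plate y [[-58.0, 62.5], [-58.5, 60.0], [-58.0, 58.0], [-58.0, 59.0], [-58.5, 59.5], [-59.0, 58.0], [-59.0, 59.0]]
tray x [[-66.5, 65.5], [-67.0, 65.0], [-66.5, 65.5], [-66.0, 66.5], [-67.0, 65.0], [-66.0, 65.5], [-67.0, 65.0]]
tray y [[-45.5, 46.0], [-45.5, 46.0], [-45.5, 46.5], [-45.5, 46.0], [-45.5, 46.5], [-45.5, 46.5], [-46.0, 46.5]]
[ 496.09008287   48.97192607 1344.01855163] [[468.52468025 -91.28384783 126.        ]]
```

View pics/c2.png

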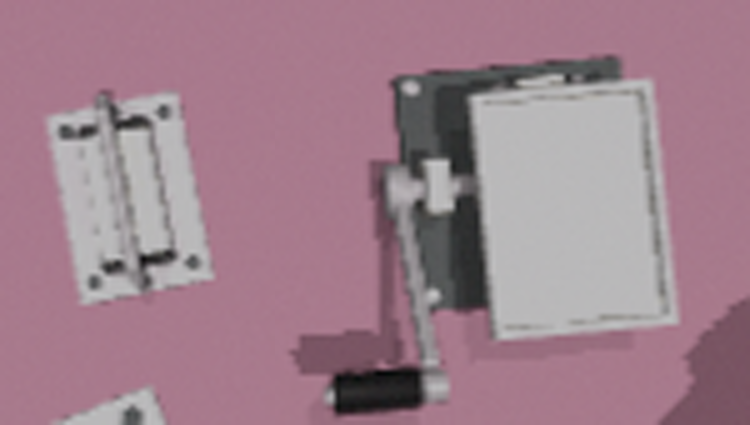

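The far plate edge is contaminated by the white block behind it, at crop pixel (540,82). The near and side edges put the plate centre at about (580.0, -219.7) with yaw 0.076, and the measured grip agrees to 1 mm. The tray is at (599.8, 193.8) with yaw 0.19. Now the pick.

```bash
cat >> h.py <<'E'
TRAY=np.array([599.8,193.6]); TY=.19; SEAT=np.array([580.0,-219.7]); JY=.076
E
python3 - <<'E'
from h import *
for k in(1,-1):
    for p,y in((TRAY,TY),(SEAT,JY)): print(k,np.round(manip.inverse_kinematics([*p,220],down(y+k*np.pi/2)),2))
k=min((1,-1),key=lambda k:abs(manip.inverse_kinematics([*TRAY,220],down(TY+k*np.pi/2))[5]))
q=down(TY+k*np.pi/2); print(k)
manip.move_gripper(60)
manip.move_pose([*TRAY,220],q)
hit=manip.move_linear([*TRAY,56.3],rate=110,stop_force=8); print("hit",hit,manip.get_tool_pos())
if not hit:
    f0=manip.get_wrist_force(); manip.move_gripper(0); print("w",manip.get_gripper_width())
    manip.move_linear([*TRAY,110],rate=80); manip.hold(.2)
    print(manip.get_tool_pos(),np.array(manip.get_wrist_force())-f0,manip.get_torque(),manip.get_time())
    for n in("scene","top"): cv2.imwrite(f"pics/{n}1.png",optics.read_camera(n)["img"][:,:,::-1])
    a,b=cv2.imread("pics/scene1.png")[110:260,200:400],cv2.imread("pics/top1.png")[110:260,110:310]
    cv2.imwrite("pics/c3.png",cv2.resize(np.hstack([a,b]),(800,300)))
E
```

```text
1 [ 0.63  0.12  0.21  0.   -1.66 -2.01]
1 [-0.04  0.1   0.18  0.   -1.66 -1.46]
-1 [ 0.63  0.12  0.21  0.   -1.66  1.13]
-1 [-0.04  0.1   0.18  0.   -1.66  1.69]
-1
hit False [600.23441187 193.79973571  57.19526993]
w 0.12416880800072483
[599.50494179 193.44327464 109.25279623] [-0.83655551  0.17203452  0.68134626] [ 0.04309766 -0.01440864  0.02253401] 6.9083
```

View pics/c3.png

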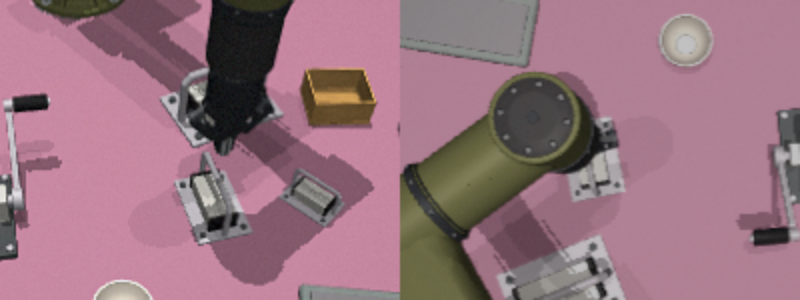

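The fingers closed on nothing. In the scene view the fingertips sit at crop (222,145), behind the tray handle at (208,160). I'll compare the reported TCP with the images.

Run:
```python
from h import *
p=np.array(manip.get_tool_pos()); print(p,manip.get_tcp_rot(),R.from_quat(manip.get_tcp_rot()).as_matrix().round(3).tolist(), np.round(manip.get_joint_positions(),3))
out=[]
for n,(x0,y0) in(("scene",(250,100)),("top",(200,110))):
    c=optics.read_camera(n); im=c["img"][:,:,::-1].copy()
    i=cv2.resize(im[y0:y0+100,x0:x0+100],None,fx=4,fy=4,interpolation=cv2.INTER_CUBIC)
    t=proj(c,[[*p[:2],p[2]],[*TRAY,0],[*TRAY,75]])
    print(n,t)
    for q,col in zip(t,((0,0,255),(0,255,0),(255,0,0))): cv2.drawMarker(i,tuple(int(v) for v in (q-[x0,y0]+.5)*4),col,0,12,2)
    out.append(i)
cv2.imwrite("pics/c4.png",np.hstack(out))
```

```text
[599.67481439 193.52469809 109.5935573 ] [ 0.06726986 -0.7038037   0.70403214 -0.06688694] [[-0.982, -0.001, 0.189], [-0.189, -0.0, -0.982], [0.001, -1.0, 0.0]] [ 0.629  0.128  0.016  0.    -1.459  1.132]
scene [[309.48664113 191.76227755]
 [305.49013182 213.09619514]
 [308.18680855 198.85488913]]
top [[201.7890201  186.39176924]
 [205.55742099 189.01572426]
 [203.03226515 187.24223653]]
```

View pics/c4.png

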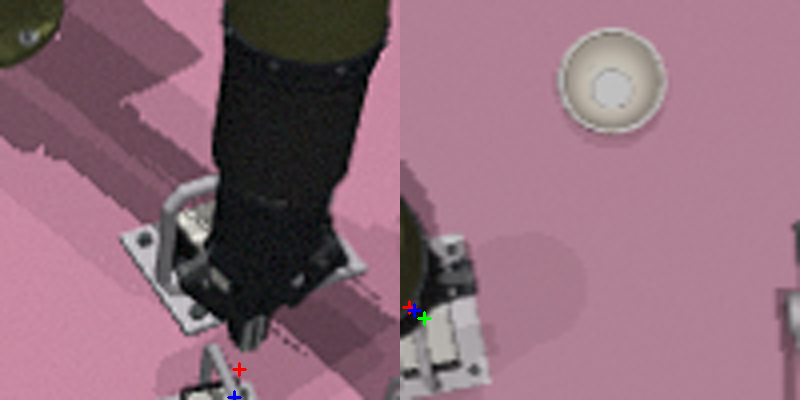

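Run:
```python
from h import *
S=optics.read_camera("scene"); T=optics.read_camera("top")
print("base",proj(S,[[0,0,0]]),proj(T,[[0,0,0]]))
print("start tcp",proj(S,[[196.6,-566.9,199],[196.6,-566.9,212]]))
print("wrist top z350/400",plane(T,[[177.5,167.5]],350),plane(T,[[177.5,167.5]],400))
# tip as seen in scene: candidates
o,d=ray(S,[[312,187]]); d=d[0]
for z in(80,110,130,150): print(z,o+d*(z-o[2])/d[2])
a=cv2.imread("pics/scene0.png"); 
g=cv2.resize(a[20:120,30:130],None,fx=4,fy=4,interpolation=cv2.INTER_CUBIC)
t=cv2.resize(T["img"][290:384,200:320,::-1],None,fx=3,fy=4,interpolation=cv2.INTER_CUBIC); t=cv2.resize(t,(400,400))
cv2.imwrite("pics/c5.png",np.hstack([g,t]))
```

```text
base [[239.05136799 101.57337379]] [[265.01457204 369.70335358]]
start tcp [[79.98194454 97.85522256]
 [78.77104087 94.85126757]]
wrist top z350/400 [[627.913021   226.42307474 350.        ]] [[621.28221226 217.49712722 400.        ]]
80 [556.97891033 211.94115947  80.        ]
110 [581.76054738 204.12007442 110.        ]
130 [598.28163875 198.90601772 130.        ]
150 [614.80273011 193.69196102 150.        ]
```

View pics/c5.png

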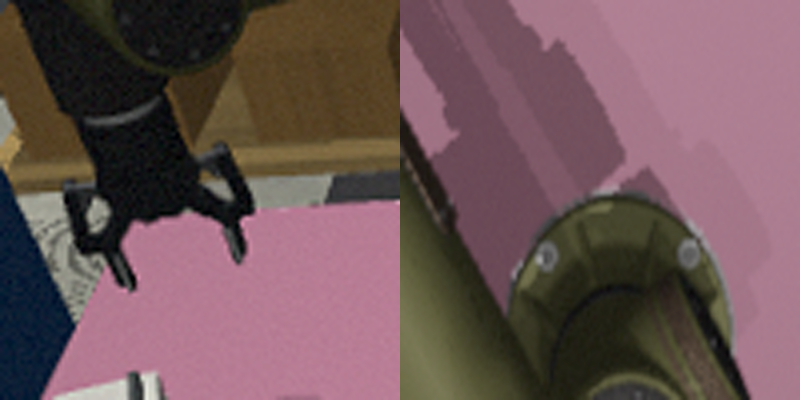

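In both poses the fingertips appear about 27 mm above the reported TCP, along the vertical, while the base and bench project correctly. That would explain the miss. I'll confirm it with a gentle touch on bare bench, looking at the tip there.

Run:
```python
from h import *
q=down(TY-np.pi/2)
manip.move_linear([*TRAY,170],rate=150)
manip.move_linear([560,10,110],frame=q,rate=200)
manip.move_linear([560,10,30],rate=100,stop_force=5)
h=manip.move_linear([560,10,-40],rate=25,stop_force=4); p=np.array(manip.get_tool_pos()); print(h,p,manip.get_wrist_force(),manip.get_time())
out=[]
for n in("scene","top"):
    c=optics.read_camera(n); t=proj(c,[[p[0],p[1],0]])[0]; print(n,t)
    x0,y0=(t-50).astype(int); i=cv2.resize(np.ascontiguousarray(c["img"][y0:y0+100,x0:x0+100,::-1]),None,fx=4,fy=4,interpolation=cv2.INTER_CUBIC)
    cv2.drawMarker(i,tuple(int(v) for v in (t-[x0,y0]+.5)*4),(0,255,0),0,8,1); out.append(i); print(x0,y0)
cv2.imwrite("pics/c6.png",np.hstack(out))
manip.move_linear([560,10,40],rate=120)
```

```text
True [559.97544219   9.93554736 -32.13149071] [-0.517115    0.04768344  3.75975799] 12.0167
scene [248.53318505 206.09918858]
198 156
top [259.83845726 200.14911225]
209 150
```

View pics/c6.png

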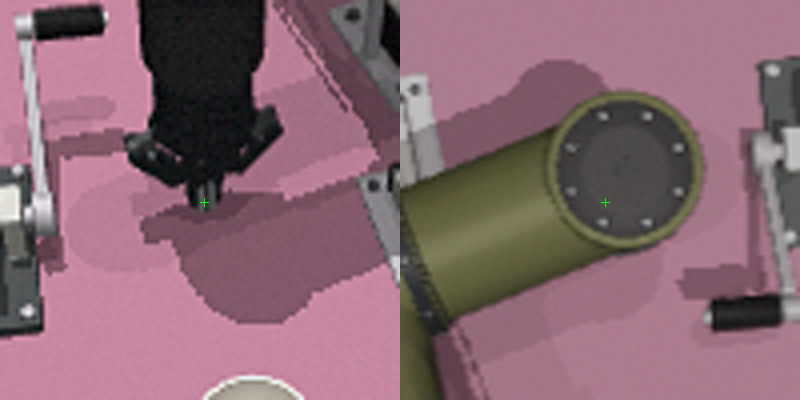

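The touch happened at a reported z of -32, so the reported TCP is about 31 mm beyond the real fingertips. The image shows the tip at crop (204,208) next to the marker at (204,202), so xy is right. I'll apply a -31 mm z correction and pick again.

```bash
echo 'DZ=-31.3  # reported TCP lies this much below the true fingertips (touch test)' >> h.py
python3 - <<'E'
from h import *
q=down(TY-np.pi/2)
manip.move_linear([560,10,130+DZ],rate=200)
manip.move_gripper(50)
manip.move_linear([*TRAY,130+DZ],frame=q,rate=200)
hit=manip.move_linear([*TRAY,56.3+DZ],rate=90,stop_force=8); print("hit",hit,manip.get_tool_pos())
if not hit:
    f0=manip.get_wrist_force(); manip.move_gripper(0); print("w",manip.get_gripper_width())
    manip.move_linear([*TRAY,100+DZ],rate=60); manip.hold(.2)
    print(manip.get_tool_pos(),np.array(manip.get_wrist_force())-f0,manip.get_torque(),manip.get_time())
E
```

```text
hit False [600.29051023 193.79328681  25.83588248]
w 7.797834503596508
[599.55374805 193.49284625  68.15926195] [ 1.49057387 -0.492215   -5.43288849] [-0.0199394  -0.00165088  0.00990665] 17.4417
```

Held: width 7.8 mm, weight 5.4 N. I'll carry it above the jig and check.

Run:
```python
from h import *
q2=down(JY-np.pi/2)
manip.move_linear([*TRAY,226+DZ],rate=130)
manip.move_linear([*SEAT,226+DZ],frame=q2,rate=170); manip.hold(.2)
manip.move_linear([*SEAT,190+DZ],rate=80); manip.hold(.3)
p=np.array(manip.get_tool_pos()); print(p,manip.get_wrist_force(),manip.get_gripper_width(),manip.get_time())
out=[]
for n in("scene","top"):
    c=optics.read_camera(n); t=proj(c,[[*SEAT,120]])[0]
    x0,y0=(t-50).astype(int); i=cv2.resize(np.ascontiguousarray(c["img"][y0:y0+100,x0:x0+100,::-1]),None,fx=4,fy=4,interpolation=cv2.INTER_CUBIC)
    u=np.array([np.cos(JY),np.sin(JY)]);v=np.array([-u[1],u[0]])
    z=190-56.3
    t=proj(c,[[*(SEAT+a*65*u+b*45*v),z] for a in(-1,1) for b in(-1,1)])
    for k in t: cv2.drawMarker(i,tuple(int(w) for w in (k-[x0,y0]+.5)*4),(0,255,0),0,8,1)
    t=proj(c,[[*(SEAT+a*77*u+b*57*v),111] for a in(-1,1) for b in(-1,1)])
    for k in t: cv2.drawMarker(i,tuple(int(w) for w in (k-[x0,y0]+.5)*4),(0,0,255),0,8,1)
    out.append(i)
cv2.imwrite("pics/c7.png",np.hstack(out))
```

```text
[ 580.20322912 -219.73061799  159.21405261] [ 0.2039617  -0.64317335 -4.60850232] 7.9656292747929 22.2417
```

View pics/c7.png

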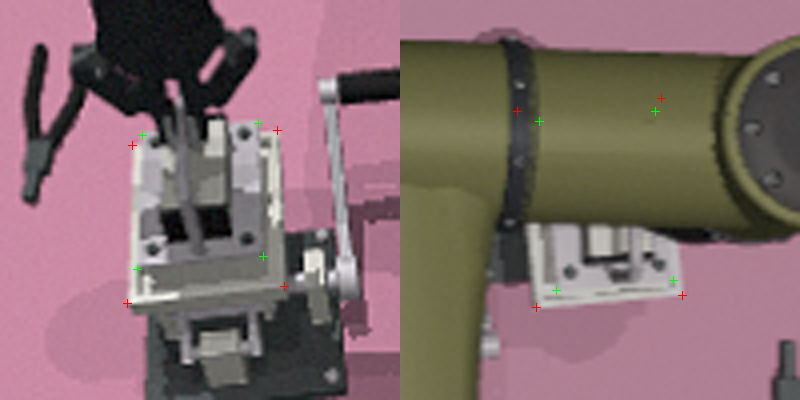

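The markers for the tray corners (green) and rim (red) sit within about 1 px of the real edges in both views, and the tray is level and inside the rim. Next I'll lower until contact and release.

Run:
```python
from h import *
manip.move_linear([*SEAT,164+DZ],rate=60); 
h=manip.move_linear([*SEAT,150+DZ],rate=15,stop_force=4); p=np.array(manip.get_tool_pos())
print(h,p,"true tip z",p[2]-DZ,manip.get_wrist_force())
manip.move_gripper(32); manip.hold(.2); print(manip.get_gripper_width(),manip.get_wrist_force())
manip.move_linear([*SEAT,270+DZ],rate=130); print(manip.get_time())
# swing aside to above the grip for a clear view
o=SEAT+R.from_euler('z',JY).apply([25,30,0])[:2]
g=o+R.from_euler('z',JY).apply([-126,105,0])[:2]; print(o,g)
manip.move_linear([*g,270+DZ],frame=down(JY),rate=150) if abs(manip.inverse_kinematics([*g,270+DZ],down(JY))[5])<2.9 else print("j6")
print(np.round(manip.get_joint_positions(),2),manip.get_time())
out=[]
for n in("scene","top"):
    c=optics.read_camera(n); t=proj(c,[[*SEAT,120]])[0]
    x0,y0=(t-[60,50]).astype(int); i=cv2.resize(np.ascontiguousarray(c["img"][y0:y0+100,x0:x0+100,::-1]),None,fx=4,fy=4,interpolation=cv2.INTER_CUBIC); out.append(i)
cv2.imwrite("pics/c8.png",np.hstack(out))
```

```text
True [ 580.17984931 -219.96091026  127.36286333] true tip z 158.66286332890334 [0.66950588 0.41044153 4.76390419]
31.809804392275126 [ 0.60215461  0.41361287 -0.70740217]
25.0333
[ 602.65002899 -187.88842684] [469.04142174 -92.75830508]
j6
[-0.04  0.11  0.23 -0.   -1.69  1.69] 25.0333
```

View pics/c8.png

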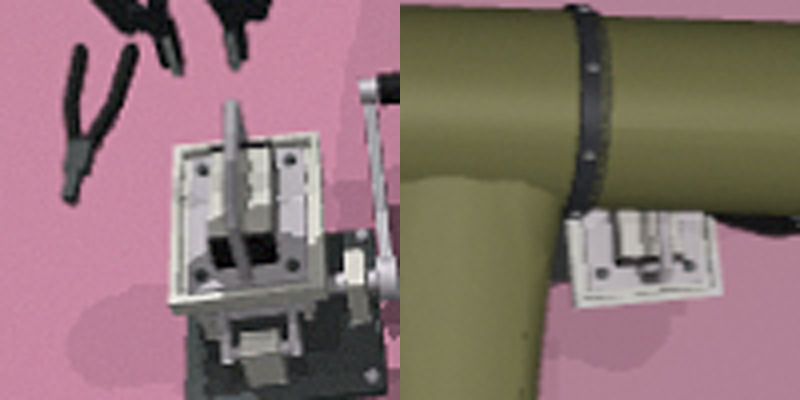

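The tray sits flat inside the rim (scene crop plate (170-325, 135-305)) and is released. Contact was at tip z 158.7 against an expected 158.3. Now the lever.

Run:
```python
from h import *
rz=R.from_euler('z',JY); o=np.r_[SEAT,0]+rz.apply([25,30,0])
q=down(JY-np.pi)
def tip(a):
    t=a-1.0; return o+rz.apply([150*np.sin(t),105,45+150*np.cos(t)])+[0,0,DZ-manip.tcp_to_grasp]
g=tip(0)
print([np.round(manip.inverse_kinematics(tip(a),q),2) for a in(0,1)])
manip.move_gripper(60)
manip.move_linear([g[0],g[1],230+DZ],frame=q,rate=170)
h=manip.move_linear(g,rate=80,stop_force=8); print(h,manip.get_tool_pos(),manip.get_wrist_force())
if not h:
    manip.move_gripper(0); print("w",manip.get_gripper_width(),manip.get_wrist_force())
    for a in np.linspace(.125,1,8):
        manip.move_linear(tip(a),rate=50); print(round(a,3),np.round(np.array(manip.get_tool_pos())-tip(a),1),np.round(manip.get_wrist_force(),1))
    manip.hold(.3); print(manip.get_gripper_width(),manip.get_time(),manip.get_wrist_force(),np.array(manip.get_tool_pos())-tip(1))
out=[]
for n in("scene","top"):
    c=optics.read_camera(n); cv2.imwrite(f"pics/{n}9.png",c["img"][:,:,::-1]); t=proj(c,[o+[0,0,120]])[0]
    x0,y0=(t-[60,60]).astype(int); i=cv2.resize(np.ascontiguousarray(c["img"][y0:y0+120,x0:x0+120,::-1]),(400,400),interpolation=cv2.INTER_CUBIC); out.append(i)
cv2.imwrite("pics/c9.png",np.hstack(out))
```

```text
[array([ 0.23, -0.28, -0.43,  0.  , -1.42, -0.15]), array([ 0.19,  0.04, -0.01,  0.  , -1.52, -0.12])]
False [469.14776374 -92.76089602  76.58268258] [-0.36692794 -0.83207126 -0.29908055]
w 24.1489444353909 [-4.20198996  0.68224919  1.01314736]
0.125 [-1.  -0.  -0.4] [-6.2  0.9  0.3]
0.25 [-0.7 -0.  -0.2] [-6.4  1.   2.3]
0.375 [-0.5  0.   0. ] [-6.3  1.9  3.1]
0.5 [-0.2  0.1  0.1] [-6.6  1.9  4.6]
0.625 [-0.1  0.1  0.2] [-4.9  2.5  3.9]
0.75 [-0.   0.2  0.1] [-4.5  3.8  3.6]
0.875 [0.  0.3 0.1] [-2.9  3.8  5.2]
1.0 [0.  0.3 0. ] [-3.5  4.2  4.3]
24.722955018167358 33.8333 [-2.60560686  4.43008817  3.52559038] [-0.1427136   0.29821526  0.04312902]
```

View pics/c9.png

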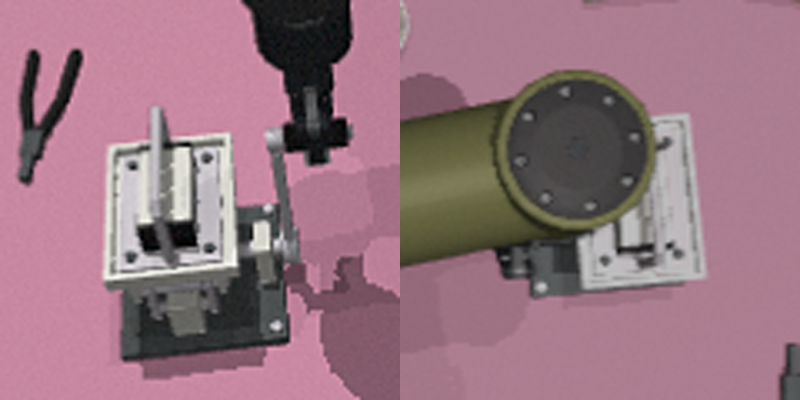

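The lever looks upright, with hub at crop (287,245) and grip at (315,135). The tray is still flat inside the rim. A quick measurement of the plate and grip positions will check the lever angle.

Run:
```python
from h import *
rz=R.from_euler('z',JY); o=np.r_[SEAT,0]+rz.apply([25,30,0])
T=optics.read_camera("top"); S=optics.read_camera("scene")
c=o+rz.apply([0,-30,0])
print("plate x top",edges(T,c[:2],JY,77,125,(-50,-40,-30,-20),0,9).tolist())
print("plate x scene",edges(S,c[:2],JY,77,125,(-40,-20,0,20),0,9).tolist())
print("plate y top",edges(T,c[:2],JY,57,125,(-70,-60,60),1,9).tolist())
print("lever bar end expected px scene",proj(S,o+rz.apply([[0,70,195],[15,70,194],[0,70,45]])))
i=cv2.imread("pics/scene9.png"); t=proj(S,[o+rz.apply([0,70,120])])[0]; x0,y0=(t-[40,40]).astype(int)
k=cv2.resize(i[y0:y0+80,x0:x0+80],None,fx=7,fy=7,interpolation=cv2.INTER_CUBIC)
for a,col in((.85,(255,0,0)),(1,(0,255,0)),(1.15,(0,0,255))):
    e=proj(S,o+rz.apply([[0,70,45],[150*np.sin(a-1),70,45+150*np.cos(a-1)]])); 
    for w in e: cv2.drawMarker(k,tuple(int(v) for v in (w-[x0,y0]+.5)*7),col,0,12,1)
cv2.imwrite("pics/c10.png",k); print(manip.get_time(),manip.get_gripper_width())
```

```text
plate x top [[-77.5, 78.0], [-77.0, 78.5], [-79.5, 77.5], [-80.0, 68.5]]
plate x scene [[-76.0, 69.5], [-77.5, 81.5], [-68.0, 77.5], [-76.5, 76.5]]
plate y top [[-57.0, 48.0], [-57.0, 48.0], [-58.0, 62.0]]
lever bar end expected px scene [[203.53221763 177.09583491]
 [203.85775689 181.30575132]
 [208.3030552  208.86717561]]
34.0333 24.084608500965636
```

View pics/c10.png

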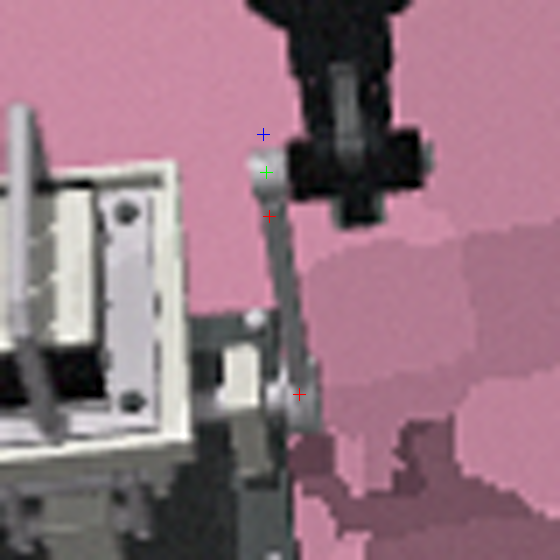

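The lever end at crop (267,172) coincides with the upright marker (265,171). The plate's x edges, at -77.5 and +78 about the shaft, confirm full lift within about 0.02 rad. Handing in.

```bash
python3 -c "
from workcell import manip
print(manip.get_wrist_force(),manip.get_gripper_width()); manip.close_job()"
```

```text
[-1.63745325  4.5187972   5.62869093] 24.084608500965636
the job is handed in; nothing more can be done
```

The job is handed in: the middle-sized gear tray is flat inside the rim of the jig plate and released, and the gripper still holds the cam lever upright.

- **First grasp:** it closed on nothing. A touch on bare bench showed the reported TCP lies about 31 mm beyond the real fingertips, so I corrected all heights. The second grasp held, at about 5.4 N.
- **Tray:** it touched down with the fingertips at 158.7 mm (158.3 expected). The pictures show it level inside the rim, both after release and after the lift.
- **Lever:** in the scene picture its end is on the upright mark. The cleanest plate edges in the top view (-77.5 and +78 mm about the shaft) put it within about 0.02 rad of full lift. Some other edge readings were unusable because the arm or shadows got in the way.
- **Hold:** the gripper is about 24 mm open on the 26 mm sleeve, with the wrist force under 8 N. The robot clock was at about 34 s.
- **Not measured:** I did not measure the carton, bowl and pliers afterwards. The arm kept clear of them.

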